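Find the solid brass lamp column

TASK

Three brass lamp columns on the bench look alike, but only one is solid and heavy; the other two are hollow and light. Feel their weight in the grip and stand the solid one upright in the red tray, leaving the hollow ones upright on the bench where they stood; set down whatever you lift, do not drop it.

Things in the scene. Friction and masses are not known exactly. Their poses are not given: they have to be found in the camera images.
- column_a: One of three look-alike brass lamp columns, upright and loose on the bench, 72 mm tall: foot 48 mm across, straight round stem 34 mm across from 14 to 62 mm up (grip here), neck 26 mm. Origin: centre of the underside; z up its axis. One of the three is solid, 0.51 to 0.69 kg; two are hollow, 0.15 to 0.21 kg. Looks and letter do not tell which: only the weight in the grip does.
- column_b: One of three look-alike brass lamp columns, upright and loose on the bench, 72 mm tall: foot 48 mm across, straight round stem 34 mm across from 14 to 62 mm up (grip here), neck 26 mm. Origin: centre of the underside; z up its axis. One of the three is solid, 0.51 to 0.69 kg; two are hollow, 0.15 to 0.21 kg. Looks and letter do not tell which: only the weight in the grip does.
- column_c: One of three look-alike brass lamp columns, upright and loose on the bench, 72 mm tall: foot 48 mm across, straight round stem 34 mm across from 14 to 62 mm up (grip here), neck 26 mm. Origin: centre of the underside; z up its axis. One of the three is solid, 0.51 to 0.69 kg; two are hollow, 0.15 to 0.21 kg. Looks and letter do not tell which: only the weight in the grip does.
- tray: Shallow red open tray, fixed to the bench, 150 mm (its x) by 170 mm (its y), 25 mm high; walls and floor 5 mm thick. Origin: centre of its underside, on the bench; z up. It lies on the left or the right of the columns; on the other side lies a blue tub of scrap, 50 mm high, fixed too, not part of the job.

How it is judged:
By the outcome, as a careful person would: the job done as asked, in the order asked, and still so for the second after the job is handed in, with the robot touching nothing.
It also fails if it takes over 58 s, if anything falls off the work surface, if the arm or the gripper's body presses on something with over 40 N, if the wrist force passes 120 N, or if a joint passes its speed limit or range.

ROBOT

A 6-joint arm with a two-finger parallel gripper is mounted at the origin on the work surface. World frame = base frame: x ahead of the robot, y to its left, z up, the work surface at z = 0. Lengths are in m, angles in degrees, forces in N, time in s.
With the tool pointing down it reaches from about 0.25 to 0.725 m from the base axis. Payload 9.7 kg.
Tool frame: the origin (TCP) lies at the very end of the fingers, on their centre line; the grasp point (between the pads) lies 19 mm behind it (bot.grip_depth is the distance from the TCP to the grasp point, in m); z points along the fingers, y is the direction in which the jaws open and shut (so a half turn about z gives the same grasp; the last joint's range is limited). The gripper opens to 85 mm and grips with 20 to 120 N. Pads are 22 mm wide; open, the fingers measure 114 mm over their backs; the gripper's body (76 mm by 85 mm) begins 54 mm behind the grasp point. The pads swing forward as they close: fully open they stand 13 mm farther back than shut.
Start: joints at [-70.588, 4.979, 10.078, 95.1, 0, 90], TCP at [0.183, -0.519, 0.231] pointing down, gripper open.
Joint ranges: [-179.16, 179.16], [-48.56, 103.87], [-65.8, 70.77], [-126.05, 130.52], [-82.76, 87.17], [-180, 180]. Speed limits (degrees/s): [127.2, 127.2, 147.25, 180, 180, 180].

INTERFACE

Orientations are given as [roll, pitch, yaw] about the fixed x, y, z axes, in that order (R = Rz(yaw) Ry(pitch) Rx(roll)).
In Python, from workcell import telemetry, optics, order, bot gives the robot as it stands. The module is installed in compiled form; this text tells all that it offers.
- The arm moves only by the shell command python3 -m inch 'ROWS' [FORCE]. ROWS is JSON, a list of rows, each a list of 7 numbers: the shift along the tool's x, y, z in m, then the turn, a rotation vector about the tool's x, y, z in rad, then the closure, from 0 (fully open) to 1 (shut). In form: [[tx, ty, tz, rx, ry, rz, grip], ...]. A call has 1 to 12 rows; each row is the pose to reach, as a shift and turn from the pose commanded when the call began, along the tool's axes at that moment; what a row does not reach only later rows make up. A row lasts 1/12 s, in which the tool goes at most 41.7 mm and 7.16 degrees, less where a joint would pass 70% of its speed; a pose out of reach is approached as far as the arm can. A call with a gripper value outside its range is refused whole. The fingers move at their own pace and stop on an object; FORCE is the grip in N (left out, the last holds). Time passes only in rows, so rows that repeat a pose let the fingers close. It gives the time, the measured TCP pose, the force and the opening at its end, in the units of the state.
- telemetry.get_obs(): the state, without advancing time (a new reading comes with each control period).
- optics.camera(name): name is "side" or "top" or "wrist"; returns (picture, depth): 480x640x3 uint8, red, green, blue; 480x640 float32, m along the optical axis (not along the pixel's ray), 0 where there is no reading.
- optics.camera_info(name): a dict with "camera_matrix" (3x3 intrinsics, pixels), "xyz" and "attitude" of the camera in the world; the wrist camera has in their place "mount" (4x4, takes a point from camera to tool coordinates, whose origin is the TCP and whose axes are the flange's). Camera axes: x right, y down, z forward; pixel columns grow to the right and rows downward; lengths in m; the calibration is good to about 2 mm. A picture is of the moment at which its call begins: read the wrist's pose just before it. camera_info takes no time and is no camera call.
- order.job_done(): hands the job in, once; it reports no verdict.
The state is a dict: "time": time; "q": joint angles; "qd": joint speeds; "joint_efforts": joint torques, N m; "ee_pos": TCP position; "tcp_rot": TCP orientation; "wrist_force": force on the tool from outside, world axes, zero at the start; "torque": the same for the moment, N m; "opening": finger opening in m.
Only numpy, scipy, OpenCV 4.12 (cv2) and the standard library are available. Lean on these libraries where they do the work, as an engineer would, in place of code of your own. Each camera call takes 0.05 s, during which the arm holds its last target. There are 200 camera calls.

## Working session

There is one attempt and no reset: what is moved stays moved. The work goes in short steps, Python scripts to look and compute and a shell command to move; the robot and the scene stay as the last step left them, time stands still between calls to the robot, and variables do not carry over. Pictures are saved under pics/ and viewed, about 8 in all and at most 12, crops included, and the job is handed in when it is done.

```bash
mkdir -p pics
python3 - <<'E'
from workcell import telemetry, optics
import cv2,numpy as np
print(telemetry.get_obs())
for n in("top","side"):
    p,d=optics.camera(n); np.savez(f"{n}0.npz",p=p,d=d); i=optics.camera_info(n); print(n,i)
    cv2.imwrite(f"pics/{n}0.png",p[:,:,::-1])
print(optics.camera_info("wrist"))
E
```

```text
{'time': 0.0, 'q': array([-7.05865201e+01,  5.01042732e+00,  1.00376034e+01,  9.50981070e+01,
        5.81050231e-04,  8.99997136e+01]), 'qd': array([-0.04825787, -0.00717986,  0.07122903, -0.05099263,  0.08013809,
       -0.07305794]), 'joint_efforts': array([ 6.90247271e-04, -5.20397723e+01,  4.64793169e+01,  1.65700726e-02,
        1.02415851e-05,  1.30450258e-05]), 'ee_pos': array([ 0.18274683, -0.51853964,  0.23061771]), 'tcp_rot': array([-1.79929069e+02, -5.81404341e-04,  1.94137656e+01]), 'wrist_force': array([-0.06904732, -0.80784725,  0.6792436 ]), 'torque': array([ 0.01028271, -0.02710555,  0.03688619]), 'opening': 0.08584099338458556}
top {'camera_matrix': array([[509.87602436,   0.        , 317.96875941],
       [  0.        , 509.87602436, 231.06402987],
       [  0.        ,   0.        ,   1.        ]]), 'xyz': array([0.49146445, 0.02604618, 1.09432514]), 'attitude': array([-177.00163246,   -1.62006071,  -90.3615941 ])}
side {'camera_matrix': array([[583.38509845,   0.        , 319.23324612],
       [  0.        , 583.38509845, 232.76659291],
       [  0.        ,   0.        ,   1.        ]]), 'xyz': array([0.07575844, 0.66567442, 0.52813108]), 'attitude': array([-121.35843605,   -0.33896439, -144.31949092])}
{'camera_matrix': array([[404.26268007,   0.        , 317.39039898],
       [  0.        , 404.26268007, 236.53049492],
       [  0.        ,   0.        ,   1.        ]]), 'mount': array([[-3.93083294e-04, -9.52895417e-01, -3.03298814e-01,
         7.70216963e-02],
       [ 9.99999664e-01, -5.92726067e-04,  5.66183522e-04,
        -1.04174956e-03],
       [-7.19286796e-04, -3.03298490e-01,  9.52895329e-01,
        -1.42065525e-01],
       [ 0.00000000e+00,  0.00000000e+00,  0.00000000e+00,
         1.00000000e+00]])}
```

View pics/top0.png

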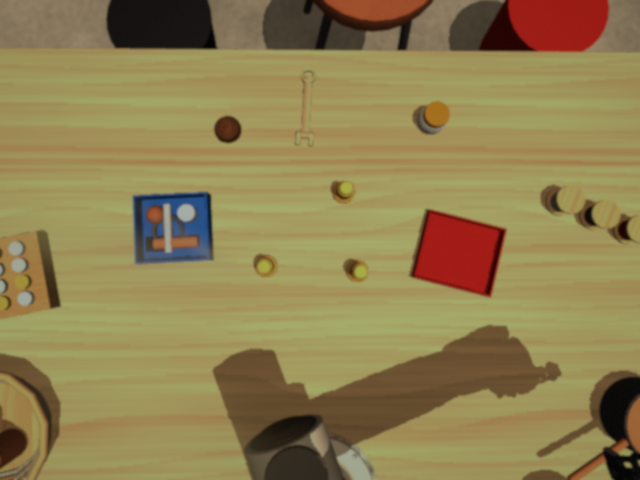

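The top view shows three columns, at about (345,189), (265,266) and (358,271). The red tray is at (458,252) and the blue tub at (173,228). Next I'll localise them.

```bash
cat > h.py <<'E'
import numpy as np,cv2
from scipy.spatial.transform import Rotation as R
from workcell import telemetry, optics
def pose(n,obs=None):
    i=optics.camera_info(n); K=i["camera_matrix"]
    if n=="wrist":
        T=np.eye(4);T[:3,:3]=R.from_euler("xyz",obs["tcp_rot"],degrees=True).as_matrix();T[:3,3]=obs["ee_pos"]
        T=T@i["mount"]; return K,T[:3,:3],T[:3,3]
    return K,R.from_euler("xyz",i["attitude"],degrees=True).as_matrix(),i["xyz"]
def cloud(d,K,Rm,t):
    v,u=np.mgrid[:480,:640]; c=np.stack([(u-K[0,2])/K[0,0]*d,(v-K[1,2])/K[1,1]*d,d],-1)
    return c@Rm.T+t
def ray(uv,z,K,Rm,t):
    r=Rm@np.linalg.inv(K)@[*uv,1.]; return t+r*(z-t[2])/r[2]
E
python3 - <<'E'
from h import *
for n in("top","side"):
    f=np.load(n+"0.npz");K,Rm,t=pose(n);P=cloud(f["d"],K,Rm,t);h=cv2.cvtColor(f["p"],cv2.COLOR_RGB2HSV)
    ok=(f["d"]>0)
    ws=(P[...,0]>.2)&(P[...,0]<.7)&(abs(P[...,1])<.45)&ok
    print(n,"bench z",np.median(P[ws][:,2]))
    m=ws&(P[...,2]>.02)&(P[...,2]<.1)
    k,l,s,c=cv2.connectedComponentsWithStats(m.astype(np.uint8))
    for j in range(1,k):
        if s[j,4]<30: continue
        q=P[l==j]; zm=np.percentile(q[:,2],97); tp=q[q[:,2]>zm-.006]
        print(s[j],"zmax",zm.round(3),"topmean",((tp.max(0)+tp.min(0))/2).round(4),"ext",np.ptp(q,0).round(3),"hsv",np.median(h[l==j],0))
    red=ws&((h[...,0]<6)|(h[...,0]>174))&(h[...,1]>180)
    k,l,s,c=cv2.connectedComponentsWithStats(red.astype(np.uint8));j=1+s[1:,4].argmax()
    q=P[l==j].astype(np.float32);print("red",cv2.minAreaRect(q[:,:2].copy()),np.percentile(q[:,2],[5,50,95]))
E
```

```text
top bench z -0.0001679752925418665
[336 181  18  19 251] zmax 0.074 topmean [ 0.6318 -0.0587  0.0721] ext [0.033 0.033 0.054] hsv [ 26. 158. 151.]
[ 132  192   80   73 1158] zmax 0.052 topmean [0.5543 0.2976 0.0507] ext [0.147 0.156 0.035] hsv [107.  80.  98.]
[ 145  204   54   49 1682] zmax 0.048 topmean [0.5543 0.2974 0.0473] ext [0.099 0.111 0.032] hsv [ 18.  62. 143.]
[413 210  93  88 715] zmax 0.027 topmean [ 0.4987 -0.303   0.0254] ext [0.185 0.2   0.009] hsv [  4. 209. 129.]
[255 259  19  17 234] zmax 0.075 topmean [0.4736 0.1071 0.0723] ext [0.032 0.034 0.055] hsv [ 26. 157. 154.]
[350 264  18  16 241] zmax 0.074 topmean [ 0.4623 -0.087   0.073 ] ext [0.03  0.033 0.052] hsv [ 27. 155. 158.]
red ((0.5001813769340515, -0.3031696677207947), (0.1700247824192047, 0.1443585455417633), 75.53123474121094) [0.00088191 0.00447407 0.0226419 ]
side bench z -0.0010098053324353873
[373 156 115  51 662] zmax 0.025 topmean [ 0.5015 -0.3054  0.0231] ext [0.187 0.2   0.006] hsv [  2.  236.  144.5]
[292 181  19  33 566] zmax 0.071 topmean [ 0.6323 -0.0607  0.0689] ext [0.033 0.036 0.052] hsv [ 16. 209.  94.]
[382 202  22  35 654] zmax 0.071 topmean [ 0.4643 -0.0877  0.0694] ext [0.033 0.032 0.053] hsv [ 17. 209.  93.]
[308 251  23  41 836] zmax 0.071 topmean [0.4743 0.1055 0.0691] ext [0.033 0.031 0.053] hsv [ 17. 209.  96.]
[  97  271  165  121 9829] zmax 0.049 topmean [0.5549 0.2953 0.0472] ext [0.15  0.158 0.031] hsv [107. 213.  56.]
red ((0.4998253583908081, -0.3045918047428131), (0.17470978200435638, 0.15184040367603302), 75.78167724609375) [0.0025103  0.0057025  0.02286811]
```

View pics/side0.png

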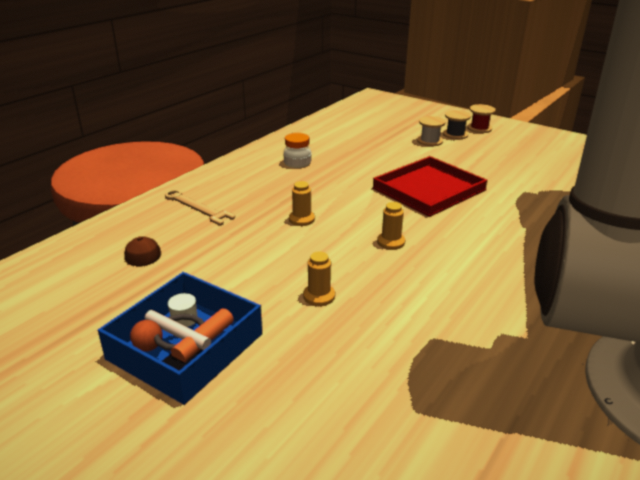

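Both views agree to about 2 mm on the column positions: P1 (0.632,-0.060), P2 (0.474,0.106), P3 (0.463,-0.0875), each 72 mm tall. The tray centre is (0.500,-0.304). I'll go above P3 first and turn to yaw 0.

```bash
python3 -m inch '[[0.407,-0.3137,0.06,0,0,0.339,0],[0.407,-0.3137,0.06,0,0,0.339,0],[0.407,-0.3137,0.06,0,0,0.339,0],[0.407,-0.3137,0.06,0,0,0.339,0],[0.407,-0.3137,0.06,0,0,0.339,0],[0.407,-0.3137,0.06,0,0,0.339,0],[0.407,-0.3137,0.06,0,0,0.339,0],[0.407,-0.3137,0.06,0,0,0.339,0],[0.407,-0.3137,0.06,0,0,0.339,0],[0.407,-0.3137,0.06,0,0,0.339,0],[0.407,-0.3137,0.06,0,0,0.339,0],[0.407,-0.3137,0.06,0,0,0.339,0]]' 50
```

```text
time: 1.1
ee_pos: [0.452, -0.1025, 0.1733]
tcp_rot: [180.0, -0.0, -0.0]
wrist_force: [0.4, -1.2, 0.4]
opening: 0.0855
```

```bash
python3 -m inch '[[0.01,-0.0145,0,0,0,0,0],[0.01,-0.0145,0,0,0,0,0],[0.01,-0.0145,0,0,0,0,0],[0.01,-0.0145,0,0,0,0,0]]'
python3 - <<'E'
from h import *
o=telemetry.get_obs();p,d=optics.camera("wrist");K,Rm,t=pose("wrist",o);P=cloud(d,K,Rm,t)
print(o["ee_pos"],o["tcp_rot"],o["wrist_force"]);cv2.imwrite("pics/w1.png",p[:,:,::-1])
m=(d>0)&(P[...,2]>.02)&(P[...,2]<.09)&(np.hypot(P[...,0]-.463,P[...,1]+.0875)<.05)
q=P[m];tp=q[q[:,2]>.068];print(len(q),q[:,2].max(),(tp.max(0)+tp.min(0))/2,np.ptp(tp,0),(q.max(0)+q.min(0))/2,np.ptp(q,0))
E
```

```text
time: 1.43
ee_pos: [0.461, -0.0903, 0.1735]
tcp_rot: [180.0, 0.0, -0.0]
wrist_force: [0.7, -0.3, -0.7]
opening: 0.0856
[ 0.46103828 -0.0903439   0.17347212] [ 1.79994400e+02  3.93003344e-02 -3.63241248e-03] [ 0.67842428 -0.30282564 -0.69979318]
2483 0.07413455682153888 [ 0.46409574 -0.088149    0.07106992] [0.02572806 0.02534276 0.00612928] [ 0.46400928 -0.08812048  0.04708122] [0.03389193 0.03294541 0.05410668]
```

View pics/w1.png

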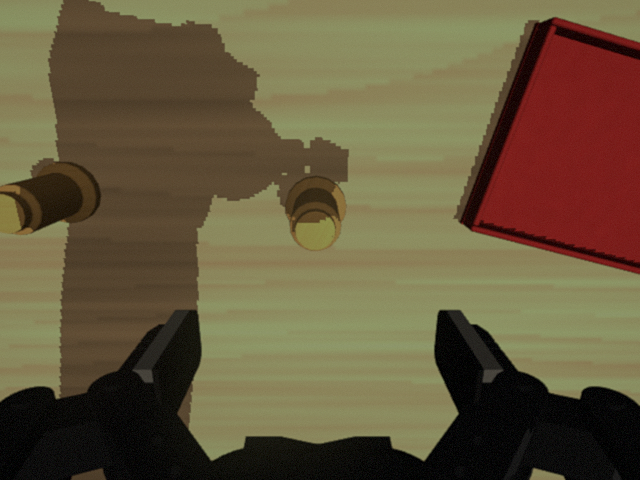

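The wrist view shows the column centred between the fingers at (315,215), with the tray to the right. The wrist measurement (0.464,-0.088) agrees with the top and side views, so I'll descend, grip and pause.

```bash
python3 -m inch '[[0.003,-0.002,0.03,0,0,0,0],[0.003,-0.002,0.06,0,0,0,0],[0.003,-0.002,0.09,0,0,0,0],[0.003,-0.002,0.12,0,0,0,0],[0.003,-0.002,0.14,0,0,0,0],[0.003,-0.002,0.1495,0,0,0,0],[0.003,-0.002,0.1495,0,0,0,0],[0.003,-0.002,0.1495,0,0,0,0]]'; python3 -m inch '[[0,0,0,0,0,0,1],[0,0,0,0,0,0,1],[0,0,0,0,0,0,1],[0,0,0,0,0,0,1],[0,0,0,0,0,0,1],[0,0,0,0,0,0,1],[0,0,0,0,0,0,1],[0,0,0,0,0,0,1],[0,0,0,0,0,0,1],[0,0,0,0,0,0,1]]' 50
```

```text
time: 2.15
ee_pos: [0.4644, -0.0887, 0.025]
tcp_rot: [180.0, -0.0, -0.1]
wrist_force: [-0.1, -0.3, 0.3]
opening: 0.0854
time: 2.98
ee_pos: [0.4649, -0.0882, 0.025]
tcp_rot: [180.0, -0.1, -0.0]
wrist_force: [-1.8, -0.7, 5.6]
opening: 0.0325
```

```bash
python3 -m inch '[[0,0,-0.008,0,0,0,1],[0,0,-0.02,0,0,0,1],[0,0,-0.03,0,0,0,1],[0,0,-0.03,0,0,0,1],[0,0,-0.03,0,0,0,1],[0,0,-0.03,0,0,0,1],[0,0,-0.03,0,0,0,1],[0,0,-0.03,0,0,0,1]]';for i in 1 2 3 4 5 6; do python3 -m inch '[[0,0,0,0,0,0,1]]' | grep -E 'force|ee|open'; done
```

```text
time: 3.65
ee_pos: [0.4641, -0.088, 0.0536]
tcp_rot: [-180.0, 0.1, -0.0]
wrist_force: [-0.2, -0.5, -5.9]
opening: 0.0328
ee_pos: [0.4641, -0.088, 0.0537]
wrist_force: [-0.3, -0.4, -6.3]
opening: 0.0328
ee_pos: [0.4643, -0.088, 0.0539]
wrist_force: [0.4, 0.3, -6.0]
opening: 0.0329
ee_pos: [0.4643, -0.088, 0.054]
wrist_force: [-0.2, 1.2, -5.3]
opening: 0.0323
ee_pos: [0.4644, -0.088, 0.0541]
wrist_force: [-0.2, 0.1, -4.6]
opening: 0.0327
ee_pos: [0.4644, -0.0881, 0.0541]
wrist_force: [0.1, 0.4, -5.6]
opening: 0.0331
ee_pos: [0.4644, -0.0881, 0.0542]
wrist_force: [-0.5, -0.2, -5.5]
opening: 0.0329
```

The steady reading is about -5.6 N (0.57 kg) against about 0 empty, so P3 is the solid one. I'll raise it clear and carry it over the tray gently.

```bash
python3 -m inch '[[0,0,-0.015,0,0,0,1],[0,0,-0.03,0,0,0,1],[0,0,-0.045,0,0,0,1],[0.004,0.02,-0.05,0,0,0,1],[0.008,0.045,-0.05,0,0,0,1],[0.012,0.07,-0.05,0,0,0,1],[0.016,0.095,-0.05,0,0,0,1],[0.02,0.12,-0.05,0,0,0,1],[0.024,0.145,-0.05,0,0,0,1],[0.028,0.17,-0.05,0,0,0,1],[0.032,0.195,-0.05,0,0,0,1],[0.036,0.21,-0.05,0,0,0,1]]'; python3 -m inch '[[0,0.006,0,0,0,0,1],[0,0.006,0,0,0,0,1],[0,0.006,0,0,0,0,1],[0,0.006,0,0,0,0,1]]'
python3 - <<'E'
from h import *
o=telemetry.get_obs();p,d=optics.camera("side");K,Rm,t=pose("side");P=cloud(d,K,Rm,t);cv2.imwrite("pics/s2.png",p[100:300,250:570,::-1])
q=P[(d>0)&(abs(P[...,0]-.5)<.025)&(abs(P[...,1]-o["ee_pos"][1])<.03)&(P[...,2]>.04)];print(o["ee_pos"],o["wrist_force"],"lowest",np.percentile(q[:,2],[0.5,2,5]))
E
```

```text
time: 5.15
ee_pos: [0.5003, -0.3004, 0.1039]
tcp_rot: [180.0, 0.0, -0.1]
wrist_force: [0.1, 0.4, -5.9]
opening: 0.0327
time: 5.48
ee_pos: [0.5002, -0.3031, 0.1041]
tcp_rot: [-180.0, 0.0, 0.0]
wrist_force: [0.4, 0.3, -6.2]
opening: 0.0328
[ 0.50022813 -0.30313591  0.10412127] [ 0.38239496  0.2744618  -6.21895863] lowest [0.07910276 0.08107492 0.0853427 ]
```

View pics/s2.png

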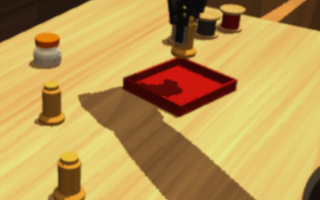

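The column hangs upright at (183,50) in the crop, above the tray, with its underside at about 79 mm. The tray floor is at 5 mm, so it needs to go down 74 mm, slowing at the end.

```bash
python3 -m inch '[[0,0,0.015,0,0,0,1],[0,0,0.03,0,0,0,1],[0,0,0.045,0,0,0,1],[0,0,0.057,0,0,0,1],[0,0,0.064,0,0,0,1],[0,0,0.068,0,0,0,1],[0,0,0.07,0,0,0,1],[0,0,0.072,0,0,0,1],[0,0,0.073,0,0,0,1],[0,0,0.073,0,0,0,1],[0,0,0.073,0,0,0,1]]';for i in 1 2 3 4; do python3 -m inch '[[0,0,0.0005,0,0,0,1],[0,0,0.0005,0,0,0,1]]' | grep -E 'force|ee'; done
```

```text
time: 6.45
ee_pos: [0.5006, -0.3042, 0.0316]
tcp_rot: [180.0, -0.0, -0.0]
wrist_force: [0.2, -0.1, -6.6]
opening: 0.0325
ee_pos: [0.5005, -0.3042, 0.0309]
wrist_force: [0.3, 0.0, -6.3]
ee_pos: [0.5004, -0.3041, 0.0301]
wrist_force: [-0.4, 0.0, -6.1]
ee_pos: [0.5004, -0.3042, 0.0301]
wrist_force: [-1.1, 0.1, -1.7]
ee_pos: [0.5005, -0.3041, 0.0301]
wrist_force: [-5.2, 2.5, 4.8]
```

It has touched down at the expected height of 0.030, and the load has passed to the floor. I'll open the gripper, then rise.

```bash
python3 -m inch '[[0,0,0,0,0,0,0.5],[0,0,0,0,0,0,0.3],[0,0,0,0,0,0,0],[0,0,0,0,0,0,0],[0,0,0,0,0,0,0],[0,0,0,0,0,0,0],[0,0,0,0,0,0,0],[0,0,0,0,0,0,0]]'; python3 -m inch '[[0,0,-0.01,0,0,0,0],[0,0,-0.03,0,0,0,0],[0,0,-0.06,0,0,0,0],[0,0,-0.09,0,0,0,0],[0,0,-0.12,0,0,0,0],[0,0,-0.15,0,0,0,0],[0,0,-0.17,0,0,0,0],[0,0,-0.17,0,0,0,0],[0,0,-0.17,0,0,0,0],[0,0,-0.17,0,0,0,0],[0,0,-0.17,0,0,0,0]]';for i in 1 2 3 4; do python3 -m inch '[[0,0,0,0,0,0,0]]' | grep -E 'force'; done
python3 - <<'E'
from h import *
o=telemetry.get_obs()
for n in("side","wrist"):
    p,d=optics.camera(n);K,Rm,t=pose(n,o);P=cloud(d,K,Rm,t)
    cv2.imwrite(f"pics/{n}3.png",p[:,:,::-1])
    for x,y in((.5,-.304),(.632,-.06),(.474,.106)):
        q=P[(d>0)&(np.hypot(P[...,0]-x,P[...,1]-y)<.04)&(P[...,2]>.035)&(P[...,2]<.1)]
        if len(q)>50:
            for a,b in((.035,.06),(.066,.1)):
                s=q[(q[:,2]>a)&(q[:,2]<b)];print(n,((s.max(0)+s.min(0))/2).round(4),s[:,2].max().round(4))
E
```

```text
time: 7.78
ee_pos: [0.5004, -0.3041, 0.0291]
tcp_rot: [-180.0, 0.0, -0.0]
wrist_force: [0.6, 0.1, 0.0]
opening: 0.0854
time: 8.7
ee_pos: [0.5, -0.3038, 0.198]
tcp_rot: [-179.9, 0.1, -0.0]
wrist_force: [0.0, -0.6, -0.6]
opening: 0.0855
wrist_force: [-0.4, -0.1, 0.2]
wrist_force: [-0.2, 0.4, -0.6]
wrist_force: [0.5, -1.3, 0.5]
wrist_force: [0.6, 1.0, 0.4]
side [ 0.4993 -0.2978  0.0473] 0.0595
side [ 0.4982 -0.3003  0.072 ] 0.078
side [ 0.6309 -0.0547  0.0475] 0.06
side [ 0.6327 -0.0608  0.0693] 0.0725
side [0.4713 0.111  0.0475] 0.06
side [0.4745 0.1055 0.0696] 0.0733
wrist [ 0.5095 -0.3036  0.0476] 0.06
wrist [ 0.4998 -0.3038  0.0722] 0.0783
```

View pics/side3.png

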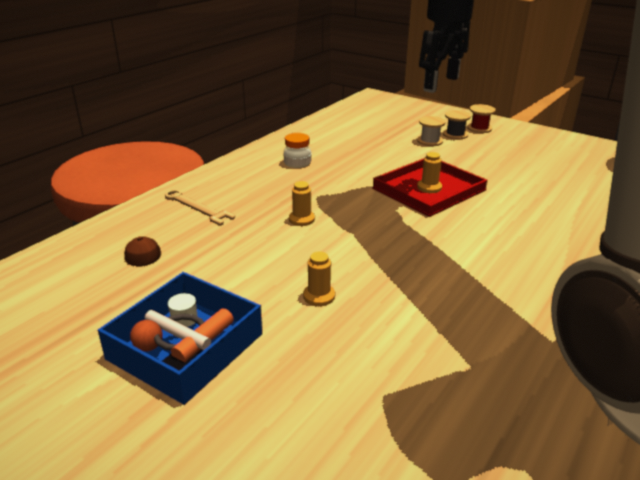

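The column stands upright in the tray at (430,172), with its top at 77 mm, which is the 5 mm floor plus 72 mm. The other two are unmoved at (302,203) and (319,278), and the empty gripper reads about 0 N. I'll hand the job in.

```bash
python3 -c "
from workcell import order;print(order.job_done())"
```

```text
the job is handed in; nothing more can be done
None
```

The solid column is standing upright in the red tray, and I handed the job in at about 9 s of the 58 s allowed.

- **Weighing:** I lifted the column at (0.464, -0.088). It pulled about 5.6 N (roughly 0.57 kg) in the grip, against about 0 N with the gripper empty before and after. That is inside the solid range and about three times a hollow one. I did not lift the other two, so their being hollow follows from the task's statement that only one is solid.
- **Placing:** I set the column down on the tray floor near the tray's centre, about (0.500, -0.304), slowly until it touched, and then released it. Contact force at set-down was about 5 N along the vertical.
- **Last checks:** The side and wrist cameras both put its top at about 77–78 mm, which matches 72 mm plus the 5 mm floor, and the side picture shows it upright. The other two columns are upright and unmoved to within about 1 mm. The gripper is open and clear, 0.2 m up.
- **Disagreements:** Side and wrist views differ by about 3 mm on the placed column's position, which is small next to the room in the tray. No check failed.

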